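# Reset the grind dial of the shop's coffee grinder

## Robot

A 6-joint arm with a two-finger parallel gripper is mounted at the origin on the work surface. World frame = base frame: x ahead of the robot, y to its left, z up, the work surface at z = 0. Lengths are in m, angles in rad, forces in N, time in s.
With the tool pointing down it reaches from about 0.4 to 0.925 m from the base axis. Payload 12.5 kg.
Tool frame: the origin (TCP) lies midway between the tips of the shut fingers; the grasp point (between the pads) lies arm.grip_depth behind it (arm.grip_depth is the distance from the TCP to the grasp point, in m); z points along the fingers, y is the line along which they close (so a half turn about z gives the same grasp; the last joint's range is limited). The gripper opens to 95 mm and grips with 3 to 60 N. Pads are 20 mm wide; open, the fingers measure 119 mm over their backs; the gripper's body (75 mm by 180 mm) begins 59 mm behind the grasp point.
Start: joints at [-1.338, 0.491, 1.559, -0, 1.092, -0.106], TCP at [0.208, -0.589, 0.215] pointing down, gripper open.
Joint ranges: [-3.1, 3.1], [-0.84, 2.19], [0.05, 2.79], [-1.13, 4.28], [0.06, 2.93], [-2.69, 2.69]. Speed limits (rad/s): [2.22, 2.22, 2.79, 3.14, 3.14, 3.14].

## Interface

Orientations are given as a unit quaternion [x, y, z, w].
In Python, from plant import arm, cams, ticket, models gives the robot as it stands.
- The arm moves only by the tool send_rows, never from a script. Its argument "increments" is text: rows parted by semicolons, each of 5 numbers parted by spaces: the shift along the tool's x, y, z in m, then the turn about the tool's z in degrees, then the finger opening in m, from 0 to 0.0951. In form: dx dy dz spin claw; .... A call has 1 to 5 rows; each row shifts and turns the commanded pose from where the row before left it, along the tool's axes as they then stand; what a row does not reach is not made up. A row lasts 1/8 s, in which the tool goes at most 62.5 mm and 10.7 degrees, less where a joint would pass 70% of its speed; a pose out of reach is approached as far as the arm can. A call with a gripper value outside its range is refused whole. The fingers move at their own pace and stop on an object; "newtons" is the grip in N (left out, the last holds). Time passes only in rows, so rows that do not move let the fingers close. It gives the time, the measured TCP pose, the force, the opening and the grip force at its end, in the units of the state.
- arm.observe(): the state, without advancing time (a new reading comes with each control period).
- cams.get_image(name): name is "scene" or "side" or "wrist"; returns (picture, depth): 384x512x3 uint8, red, green, blue; 384x512 float32, m along the optical axis (not along the pixel's ray), 0 where there is no reading.
- cams.camera_params(name): a dict with "K" (3x3 intrinsics, pixels), "R" (3x3) and "t" (3): a world point X has camera coordinates R X + t; the wrist camera has in their place "hand_eye" (4x4, takes a point from camera to tool coordinates, whose origin is the TCP and whose axes are the flange's). Camera axes: x right, y down, z forward; pixel columns grow to the right and rows downward; lengths in m; the calibration is good to about 2 mm. A picture is of the moment at which its call begins: read the wrist's pose just before it. camera_params takes no time and is no camera call.
- ticket.close_job(): hands the job in; it is judged then, once.
Trained networks look in the newest picture that a camera, given by its name, has taken for a name from the list of things; names that differ only in an ending like _2 or _b are one class to them, and where a whole thing is asked for, a point or a joint stands for the part that bears it (a point fixed in the world has none). Each returns a list of dicts, best first, with "conf" (0 to 1); they miss things now and then, are a little off and sometimes report something else, mostly with a low value. They report only what shows in the picture. A call takes as long as a camera call. They do not tell look-alikes from the thing itself.
- models.look_for(name, camera): "at" ([x, y, z] in m, in the coordinates of the camera as it stood for that picture, good to about 4 mm: the middle of the surface that is visible of it).
- models.pinpoint(name, camera): "at" ([x, y, z] in m, in the coordinates of the camera as it stood for that picture, good to about 4 mm: a listed point, or the origin of a listed thing).
The state is a dict: "t": time; "joints": joint angles; "dq": joint speeds; "tau": joint torques, N m; "tool_pos": TCP position; "tool_rot": TCP orientation; "ft_force": force on the tool from outside, world axes, zero at the start; "wrist_torque": the same for the moment, N m; "grip_width": finger opening in m; "grip_force": force on a finger pad.
Only numpy, scipy, OpenCV 4.12 (cv2) and the standard library are available. Lean on these libraries where they do the work, as an engineer would, in place of code of your own. Each camera call takes 0.05 s, during which the arm holds its last target. There are 200 camera calls.

## Task

Set the coffee grinder to today's grind: pull the grind dial straight out of the sloping console to unlock it, turn its nose round to the steel tab, feel there for the hidden slot that lets it drop in, and push it back fully home, then let go. Leave the tab where it is, and do not disturb the cups, canister and carton nearby.

Things in the scene. Friction and masses are not known exactly. Their poses are not given: they have to be found in the camera images.
- grinder: white coffee grinder, fixed to the counter; origin on the counter straight below the dial's centre, z up, x away from its front. Its console, 220 mm wide, has a sloping face (210 mm up the slope, lower edge 68 mm, upper edge 172 mm above the counter) with the dial. On its -y side, 165 to 325 mm from the dial's axis, stands the tower with the bean hopper, 464 mm tall.
- face_centre (a point): point on the sloping face, on the dial's axis, 120 mm above the counter; its z axis is the dial's axis, pointing out of the face towards the robot and up, 30 degrees from vertical; its x axis points up the slope, y along the slope to the left seen from the robot. It never moves on the grinder.
- dial_grip (a point): where to grip the black dial: on its axis, 38 mm out from the face when home; z = the dial's axis (outward), x = along the grip bar to the nose. The dial is a disc 80 mm across (3 to 15 mm out from the face when home) with a straight grip bar across it, 80 mm long, 20 mm wide, 40 mm high (15 to 55 mm out from the face), so this point is 17 mm below the bar's top.
- dial: the same dial; origin on its axis, in the face when home, 38 mm below dial_grip. It starts home, locked: a key behind it sits in a hidden slot (3 degrees of play each way). Pulled straight out (6 N of friction, 16 mm at most) it turns freely (0.1 N m) either way without end once 9 mm out, and stays where it is left, in or out. The nose starts 95 to 180 degrees from the tab.
- dial_nose (a point): tip of the dial's pointed nose, past one end of the grip bar (a pale line on the bar's top marks that end): 52 mm from the axis, 9 mm out from the face when home. The ticks round the dial are only a scale, not slots. Turning the nose to the tab is more than most wrists do in one grasp: regrasp with the dial out.
- tab (a point): middle of the steel tab, at the nose tip's radius and height: 52 mm from the axis, 9 mm out from the face. The tab, 28 mm wide, 11 mm high, stands on a stiff ring, 55 to 65 mm from the axis. The second slot is hidden up to 9 degrees either side of this point, with 3 degrees of play each way; beside it (to 40 degrees) the dial stops 7 mm short of home: back off, turn a little, push again.
- cups_centre (a point): centre of a loose stack of paper cups, 84 mm across, 143 mm tall, upright (a bystander)
- canister_centre (a point): centre of a loose steel canister, 90 mm across, 120 mm tall, upright (a bystander)
- carton_centre (a point): centre of a loose white carton of 90 x 140 x 70 mm (a bystander)
Mind the look-alikes: they are no part of the job. Leave any green look-alike of the part that bears cups_centre alone.

How it is judged:
On the way:
1. the dial is pulled out, more than 10 mm from home (z of dial_grip in the frame of face_centre above 0.048 m), for 0.1 s.
At the end, for the whole second after the job is handed in: the dial is fully home (within 2.5 mm) in the slot at the tab, the nose's tip within 13.6 mm of the tab's middle point (15 degrees either way); cups and canister upright (z of dial_grip in the frame of face_centre below 0.0405 m and distance between dial_nose and tab below 0.0136 m and angle between each of cups_centre, canister_centre's own z axis and vertical below 0.15 rad); the robot touches nothing.
It fails at once if the tab is shifted more than 6 mm (distance of tab from where it was at the start of the episode above 0.006 m).
It fails at once if the cups, canister or carton are moved more than 30 mm (distance of any of cups_centre, canister_centre, carton_centre from where it was at the start of the episode above 0.03 m).
It also fails if it takes over 72 s, if anything falls off the work surface, if the arm or the gripper's body presses on something with over 40 N, if the wrist force passes 120 N, or if a joint passes its speed limit or range.

## Working session

There is one attempt and no reset: what is moved stays moved. The work goes in short steps, Python scripts to look and compute and a tool call to move; the robot and the scene stay as the last step left them, time stands still between calls to the robot, and variables do not carry over. Pictures are saved under pics/ and viewed, at most 10 in all, crops included, and the job is handed in when it is done.

Besides the shell and the picture viewer there is one more tool, called after ">>>" as name(argument=value, ...), one argument or row to a line, values as JSON. send_rows: Moves the arm, as the interface text tells. Its arguments: {"type":"object","properties":{"increments":{"type":"string"},"newtons":{"type":"number"}},"required":["increments"]}

```bash
mkdir -p pics
cat > h.py <<'E'
import numpy as np,cv2
from scipy.spatial.transform import Rotation as Ro
from plant import arm,cams,ticket,models
def T(cam):
    p=cams.camera_params(cam)
    M=np.eye(4)
    if cam=='wrist':
        s=arm.observe(); M[:3,:3]=Ro.from_quat(s['tool_rot']).as_matrix(); M[:3,3]=s['tool_pos']
        return M@np.array(p['hand_eye'])
    M[:3,:3]=p['R'];M[:3,3]=p['t'];return np.linalg.inv(M)
def snap(cam,fn=None):
    M=T(cam);im,d=cams.get_image(cam)
    if fn: cv2.imwrite('pics/'+fn,im[:,:,::-1])
    return M,im,d
def px(cam,at):
    K=np.array(cams.camera_params(cam)['K']);q=K@np.array(at);return q[:2]/q[2]
def find(M,cam,name,f=models.pinpoint):
    return [(round(r['conf'],2),(M@np.r_[r['at'],1])[:3].round(4),px(cam,r['at']).round()) for r in f(name,cam)]
E
cat > a.py <<'E'
from h import *
s=arm.observe();print({k:np.round(v,3) for k,v in s.items()},arm.grip_depth)
ims=[]
for c in('scene','side','wrist'):
    M,im,d=snap(c,c+'0.png');print(c,M.round(3).tolist())
    ims.append(im)
    for n in('face_centre','dial_grip','dial_nose','tab','cups_centre','canister_centre','carton_centre','grinder'):
        print(n,[x for x in find(M,c,n) if x[0]>.2])
a=np.hstack(ims[:2]);a=cv2.resize(a,(800,300),interpolation=cv2.INTER_AREA);cv2.imwrite('pics/both.png',a[:,:,::-1])
E
python3 a.py
```

```text
{'t': np.float64(0.0), 'joints': array([-1.338,  0.492,  1.559,  0.   ,  1.092, -0.106]), 'dq': array([-0.001,  0.001, -0.001, -0.   ,  0.   ,  0.001]), 'tau': array([-1.0000e-03, -6.1264e+01, -2.5818e+01,  6.9000e-02,  4.8000e-02,
       -0.0000e+00]), 'tool_pos': array([ 0.208, -0.589,  0.214]), 'tool_rot': array([ 0.986,  0.169, -0.   , -0.001]), 'ft_force': array([1.149, 0.106, 0.4  ]), 'wrist_torque': array([0.   , 0.036, 0.001]), 'grip_force': np.float64(0.0), 'grip_width': np.float64(0.095)} 0.0188
scene [[-0.781, 0.469, -0.412, 0.868], [0.624, 0.598, -0.502, 0.593], [0.011, -0.65, -0.76, 0.634], [0.0, 0.0, 0.0, 1.0]]
face_centre [(0.59, array([0.6003, 0.0949, 0.1204]), array([204., 156.])), (0.38, array([0.7759, 0.4181, 0.033 ]), array([228., 343.]))]
dial_grip [(0.61, array([0.5807, 0.0962, 0.1543]), array([211., 140.]))]
dial_nose [(0.87, array([0.551 , 0.095 , 0.1049]), array([224., 152.])), (0.44, array([0.6284, 0.0686, 0.1537]), array([184., 143.]))]
tab [(0.73, array([0.6289, 0.0708, 0.1548]), array([185., 143.]))]
cups_centre [(0.92, array([0.5854, 0.4186, 0.0674]), ar
[... 998 characters left out ...]
0.1475]), array([260., 103.])), (0.69, array([0.7792, 0.419 , 0.037 ]), array([137., 245.]))]
cups_centre [(0.96, array([0.737 , 0.2656, 0.0698]), array([185., 182.])), (0.64, array([0.5917, 0.4201, 0.0705]), array([224., 261.]))]
canister_centre [(0.58, array([0.6045, 0.2824, 0.0584]), array([241., 206.]))]
carton_centre [(0.97, array([0.7782, 0.4199, 0.0369]), array([137., 245.]))]
grinder [(0.55, array([6.002e-01, 9.670e-02, 4.000e-04]), array([270., 161.]))]
wrist [[0.333, -0.912, -0.239, 0.275], [-0.943, -0.322, -0.084, -0.565], [0.0, 0.253, -0.967, 0.384], [0.0, 0.0, 0.0, 1.0]]
face_centre []
dial_grip []
dial_nose []
tab []
cups_centre []
canister_centre []
carton_centre []
grinder []
```

View pics/scene0.png

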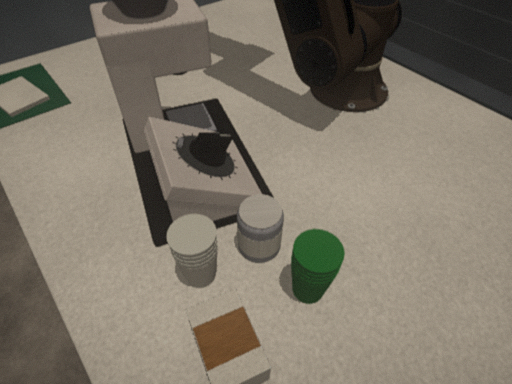

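View pics/side0.png

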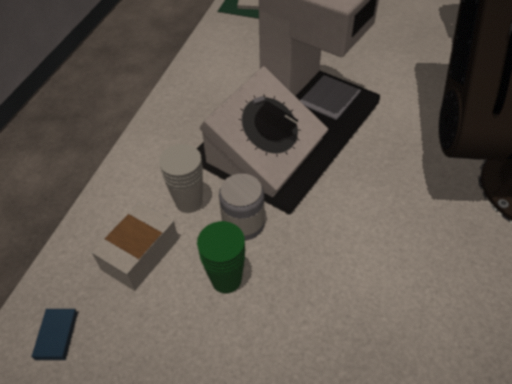

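The scene has one black dial, at scene (205,150) and side (272,122). The look-alikes are the green cups at scene (317,265), which I leave alone, and the real white cups at (195,250). The nose points down the slope, and the tab is up the slope to the right. Next I fit the face plane and find how far the tower extends.

```bash
cat > b.py <<'E'
from h import *
P=[];crops=[]
for c in('scene','side'):
    M,im,d=snap(c);K=np.array(cams.camera_params(c)['K'])
    v,u=np.nonzero(d>0);z=d[v,u];p=np.c_[(u-K[0,2])/K[0,0]*z,(v-K[1,2])/K[1,1]*z,z,np.ones(len(z))]@M.T
    P.append(p[:,:3])
    cx,cy=(205,148) if c=='scene' else (270,122)
    crops.append(cv2.resize(im[cy-45:cy+45,cx-60:cx+60],(400,300),interpolation=cv2.INTER_CUBIC))
cv2.imwrite('pics/crop.png',np.hstack(crops)[:,:,::-1])
C=np.array([.6,.096,.12])
for p in P+[np.vstack(P)]:
    q=p[(np.linalg.norm(p-C,axis=1)<.11)&(np.linalg.norm(p-C,axis=1)>.065)]
    n=np.array([-.5,0,.866]);o=C
    for th in(.03,.015,.006,.004,.004):
        r=q[abs((q-o)@n)<th];o=r.mean(0);n=np.linalg.svd(r-o,full_matrices=False)[2][2];n*=np.sign(n[2])
    print(len(r),'n',n.round(3),'yaw',np.degrees(np.arctan2(-n[1],-n[0])).round(2),'tilt',np.degrees(np.arccos(n[2])).round(2),'z at C',(C[2]-(C-o)@n/n[2]).round(4))
p=np.vstack(P)
for z0,z1 in((.2,.3),(.3,.4),(.4,.5)):
    q=p[(p[:,2]>z0)&(p[:,2]<z1)&(p[:,0]>.3)&(p[:,1]<.05)];print(z0,len(q),np.percentile(q,[1,99],axis=0).round(3).tolist() if len(q) else 0)
E
python3 b.py
```

```text
2575 n [-0.475  0.146  0.868] yaw -17.03 tilt 29.82 z at C 0.1228
4014 n [-0.479  0.145  0.866] yaw -16.83 tilt 30.06 z at C 0.1196
6469 n [-0.481  0.144  0.865] yaw -16.62 tilt 30.14 z at C 0.1209
0.2 7895 [[0.441, -0.161, 0.203], [0.685, -0.041, 0.299]]
0.3 6043 [[0.458, -0.229, 0.301], [0.682, -0.042, 0.37]]
0.4 0 0
```

View pics/crop.png

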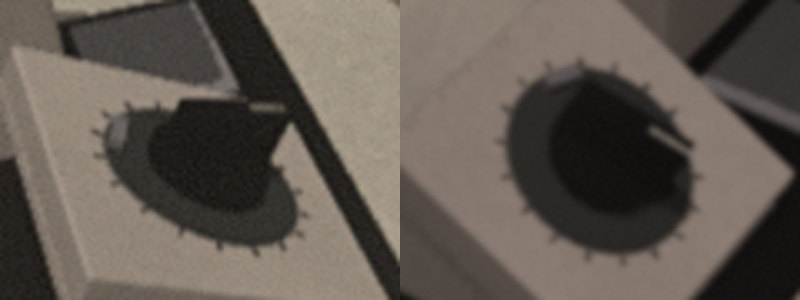

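The crop confirms the dial. The pale line and nose point down the slope towards the robot, at about -161° in the face frame. The steel tab is the pale patch at the upper-left of the ring, at scene crop (118,130), about -20°. The turn needed is therefore about +141°. I'll go round the front of the tower first, with the camera side facing away from it.

>>> send_rows(
  increments="0 0 -0.007 -10 0.06;0 0 -0.007 -10 0.06;0 0 -0.007 -10 0.06;0 0 -0.007 -10 0.06;0 0 -0.007 -10 0.06",
)

```text
t: 2.08
tool_pos: [0.2077, -0.5895, 0.2499]
tool_rot: [0.82, 0.572, -0.0, 0.0]
ft_force: [0.2, -0.6, 0.8]
grip_width: 0.0603
grip_force: 0.0
```

>>> send_rows(
  increments="0 0 -0.007 -10 0.06;0 0 -0.007 -10 0.06;0 0 -0.007 -10 0.06;0 0 -0.007 -10 0.06;0 0 -0.007 -10 0.06",
)

```text
t: 2.7
tool_pos: [0.2077, -0.5894, 0.2849]
tool_rot: [0.502, 0.865, -0.0, 0.0]
ft_force: [0.1, -0.1, 0.2]
grip_width: 0.0602
grip_force: 0.0
```

>>> send_rows(
  increments="0 0 -0.007 -10 0.06;0 0 -0.007 -10 0.06;0 0 -0.007 -10 0.06",
)

```text
t: 3.08
tool_pos: [0.2077, -0.5894, 0.3059]
tool_rot: [0.261, 0.965, -0.0, 0.0]
ft_force: [0.4, -0.2, -0.2]
grip_width: 0.0602
grip_force: 0.0
```

>>> send_rows(
  increments="0.009 0.055 0 0 0.06;0.009 0.055 0 0 0.06;0.009 0.055 0 0 0.06;0.009 0.055 0 0 0.06;0.009 0.055 0 0 0.06",
)

```text
t: 3.7
tool_pos: [0.3093, -0.3282, 0.3058]
tool_rot: [0.264, 0.965, -0.0, 0.0]
ft_force: [1.1, -0.6, -0.4]
grip_width: 0.0599
grip_force: 0.0
```

>>> send_rows(
  increments="0 0 0 -10 0.06;0 0 0 -10 0.06;0 0 0 -10 0.06;0 0 0 0 0.06",
)

```text
t: 4.2
tool_pos: [0.309, -0.3298, 0.3058]
tool_rot: [0.006, 1.0, -0.0, 0.0]
ft_force: [-1.1, -0.3, -0.5]
grip_width: 0.0601
grip_force: 0.0
```

>>> send_rows(
  increments="-0.017 0.043 0 0 0.06;-0.017 0.043 0 0 0.06;-0.017 0.043 0 0 0.06;-0.013 0.04 0 0 0.06;-0.013 0.04 0 0 0.06",
)

```text
t: 4.82
tool_pos: [0.3884, -0.1203, 0.3057]
tool_rot: [0.008, 1.0, -0.0, 0.0]
ft_force: [-0.1, -0.4, -0.3]
grip_width: 0.0598
grip_force: 0.0
```

>>> send_rows(
  increments="-0.013 0.04 0 0 0.06;-0.004 0.06 0 0 0.06;-0.004 0.06 0 0 0.06;-0.004 0.06 0 0 0.06;0 0 0 0 0.06",
)

```text
t: 5.45
tool_pos: [0.415, 0.1014, 0.3056]
tool_rot: [0.004, 1.0, 0.0, -0.0]
ft_force: [-0.5, -1.4, -0.5]
grip_width: 0.06
grip_force: 0.0
```

>>> send_rows(
  increments="0 0 0 10 0.06;0 0 0 10 0.06;0 0 0 10 0.06;0 0 0 10 0.06;0 0 0 10 0.06",
)

```text
t: 6.08
tool_pos: [0.4154, 0.097, 0.3056]
tool_rot: [0.432, 0.902, -0.0, 0.0]
ft_force: [0.1, 0.4, 0.8]
grip_width: 0.0599
grip_force: 0.0
```

>>> send_rows(
  increments="0 0 0 10 0.06;0 0 0 10 0.06;0 0 0 10 0.06;0 0 0 10 0.06;0 0 0 10 0.06",
)

```text
t: 6.7
tool_pos: [0.4154, 0.097, 0.3056]
tool_rot: [0.773, 0.635, -0.0, 0.0]
ft_force: [0.3, 0.4, 1.3]
grip_width: 0.0598
grip_force: 0.0
```

>>> send_rows(
  increments="0 0 0 10 0.06;0 0 0 10 0.06;0 0 0 10 0.06;0 0 0 10 0.06;0 0 0 10 0.06",
)

```text
t: 7.32
tool_pos: [0.4154, 0.097, 0.3056]
tool_rot: [0.969, 0.249, -0.0, 0.0]
ft_force: [0.1, 0.1, 0.6]
grip_width: 0.0603
grip_force: 0.0
```

>>> send_rows(
  increments="0 0 0 10 0.06;0 0 0 10 0.06;0 0 0 10 0.06;0 0 0 0 0.06",
)

```text
t: 7.82
tool_pos: [0.4154, 0.0972, 0.3056]
tool_rot: [1.0, -0.006, -0.0, 0.0]
ft_force: [-0.1, -0.3, -0.2]
grip_width: 0.0599
grip_force: 0.0
```

```bash
cat > w.py <<'E'
import sys
from h import *
M,im,d=snap('wrist',sys.argv[1]);s=arm.observe();print(s['tool_pos'].round(4),s['tool_rot'].round(3),np.degrees(s['joints']).round(0))
n=np.array([-.479,.145,.866]);X=np.array([.829,-.25,.5]);Y=np.array([.289,.957,0])
C=None
for nm in('face_centre','dial_grip','dial_nose','tab'):
    for c,p,q in find(M,'wrist',nm):
        if c<.25: continue
        r=p-np.array([.600,.0958,.1205]);print(nm,c,p,q,'face xyz',(r@X).round(4),(r@Y).round(4),(r@n).round(4),'ang',np.degrees(np.arctan2(r@Y,r@X)).round(1))
E
python3 w.py w1.png
```

```text
[0.4154 0.0974 0.3056] [ 1.    -0.005  0.     0.   ] [  4.   6. 107.  -0.  67.  95.]
face_centre 0.77 [0.602  0.099  0.1171] [252.  14.] face xyz -0.0008 0.0036 -0.0034 ang 103.0
dial_grip 0.81 [0.5882 0.1039 0.1512] [248.  17.] face xyz 0.0035 0.0043 0.0334 ang 50.8
dial_nose 0.61 [0.5529 0.0989 0.0945] [253.  64.] face xyz -0.0528 -0.0106 0.0005 ang -168.6
```

View pics/w1.png

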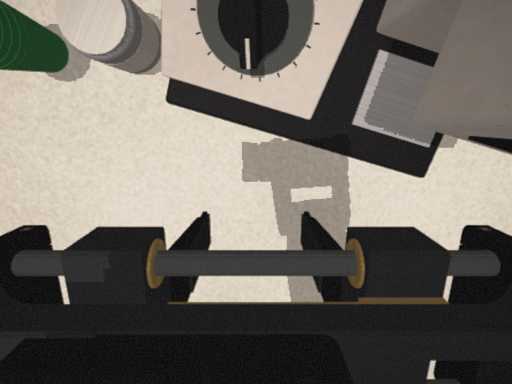

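The wrist picture shows the dial at the top, around (250,20). The pale line at (247,54) points down the picture, towards the robot. The green cups are at the left edge. I'll move closer and measure again.

>>> send_rows(
  increments="0.04 0 0 0 0.06;0.04 0 0 0 0.06;0.025 0 0 0 0.06;0 0 0 0 0.06",
)

```text
t: 8.57
tool_pos: [0.5212, 0.0969, 0.3048]
tool_rot: [1.0, -0.005, -0.001, 0.0]
ft_force: [-0.4, 0.0, -0.2]
grip_width: 0.0603
grip_force: 0.0
```

```bash
python3 w.py w2.png
```

```text
[0.5202 0.097  0.305 ] [ 1.    -0.005 -0.001  0.   ] [ 3. 15. 95. -0. 69. 94.]
face_centre 0.96 [0.6034 0.0951 0.1172] [257. 108.] face xyz 0.0013 0.0003 -0.0046 ang 13.1
dial_grip 0.95 [0.585  0.1039 0.1516] [249. 124.] face xyz 0.0011 0.0034 0.0353 ang 72.3
tab 0.96 [0.6337 0.0644 0.1533] [285.  78.] face xyz 0.0522 -0.0203 0.0077 ang -21.3
tab 0.73 [0.5817 0.1035 0.1521] [250. 127.] face xyz -0.0013 0.0021 0.0372 ang 121.9
```

View pics/w2.png

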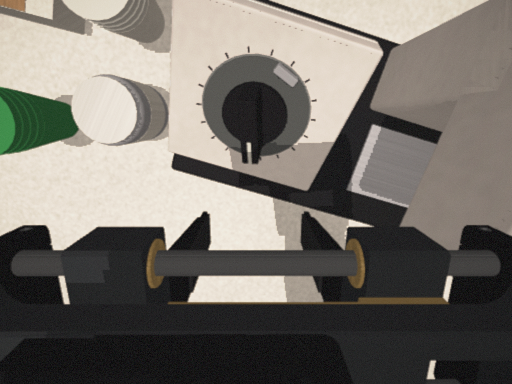

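The line at (249,152) and the bar run along the picture's vertical, so a heading of about 0 fits. The tab is at (286,74). Going in to grip.

>>> send_rows(
  increments="0.03 -0.003 0 0 0.05;0.03 -0.002 0.03 0 0.05;0 0 0.05 0 0.05;0 0 0.04 0 0.05;0 0 0.025 0 0.05",
  newtons=30,
)

```text
t: 9.45
tool_pos: [0.5794, 0.1014, 0.1591]
tool_rot: [1.0, -0.005, -0.001, 0.0]
ft_force: [0.4, -0.1, 0.2]
grip_width: 0.0499
grip_force: 0.0
```

>>> send_rows(
  increments="0 0 0.017 0 0.05;0 0 0 0 0.05",
)

```text
t: 9.7
tool_pos: [0.58, 0.1014, 0.1432]
tool_rot: [1.0, -0.005, -0.001, 0.0]
ft_force: [-0.2, 0.4, 0.2]
grip_width: 0.0499
grip_force: 0.0
```

>>> send_rows(
  increments="0 0 0 0 0.01;0 0 0 0 0.01;0 0 0 0 0.01;0 0 0 0 0.01",
  newtons=30,
)

```text
t: 10.2
tool_pos: [0.5805, 0.1017, 0.1443]
tool_rot: [1.0, -0.005, 0.0, -0.0]
ft_force: [-1.3, 3.1, 6.8]
grip_width: 0.022
grip_force: 29.0
```

>>> send_rows(
  increments="-0.002 -0.0006 -0.0037 0 0.01;-0.002 -0.0006 -0.0037 0 0.01;-0.002 -0.0006 -0.0037 0 0.01;0 0 0 0 0.01",
)

```text
t: 10.7
tool_pos: [0.5745, 0.1033, 0.155]
tool_rot: [1.0, -0.005, 0.0, 0.0]
ft_force: [2.4, 1.9, -1.4]
grip_width: 0.0222
grip_force: 29.0
```

>>> send_rows(
  increments="-0.001 -0.0003 -0.002 0 0.01;-0.001 -0.0003 -0.0018 0 0.01;0 0 0 0 0.01",
)

```text
t: 11.08
tool_pos: [0.5724, 0.1037, 0.1585]
tool_rot: [1.0, -0.005, 0.0, 0.0]
ft_force: [4.5, 1.2, -5.8]
grip_width: 0.0221
grip_force: 29.2
```

```bash
cat > v.py <<'E'
from h import *
n=np.array([-.479,.145,.866]);X=np.array([.829,-.25,.5]);Y=np.array([.289,.957,0])
for c in('scene','side'):
    M,im,d=snap(c)
    for nm in('dial_grip','dial_nose','tab'):
        for cf,p,q in find(M,c,nm)[:2]:
            if cf<.3: continue
            r=p-np.array([.600,.0958,.1205]);print(c,nm,cf,p,'face',(r@X).round(4),(r@Y).round(4),(r@n).round(4),'ang',np.degrees(np.arctan2(r@Y,r@X)).round(1))
E
python3 v.py
```

```text
scene dial_grip 0.91 [0.5734 0.1038 0.1675] face -0.0006 -0.0 0.0546 ang -176.7
scene dial_nose 0.97 [0.5445 0.1019 0.1195] face -0.048 -0.0102 0.0266 ang -168.0
scene tab 0.76 [0.6294 0.071  0.1525] face 0.0466 -0.0152 0.01 ang -18.1
scene tab 0.41 [0.7771 0.4193 0.0355] face 0.0234 0.3608 -0.1115 ang 86.3
side dial_grip 0.92 [0.5722 0.1068 0.1694] face -0.0013 0.0025 0.0573 ang 118.4
side dial_nose 0.83 [0.5413 0.0975 0.1112] face -0.0537 -0.0153 0.0203 ang -164.1
side tab 0.7 [0.6346 0.0673 0.1496] face 0.0504 -0.0173 0.0045 ang -18.9
side tab 0.44 [0.5427 0.0975 0.1133] face -0.0515 -0.0149 0.0215 ang -163.8
```

The dial is out about 16 mm. I'll ease the grip, rise a little, hold lightly and start turning. The nose goes from -165° to about -19°, which is a negative spin.

>>> send_rows(
  increments="0 0 0 0 0.035;0 0 0 0 0.035;0 0 -0.007 0 0.035;0 0 0 0 0.015;0 0 0 0 0.015",
  newtons=5,
)

```text
t: 12.1
tool_pos: [0.5725, 0.1043, 0.1658]
tool_rot: [1.0, -0.005, 0.0, -0.0]
ft_force: [-0.5, 6.3, 2.5]
grip_width: 0.0224
grip_force: 5.0
```

>>> send_rows(
  increments="0 0 0 -8 0.015;0 0 0 -8 0.015;0 0 0 -8 0.015;0 0 0 -8 0.015;0 0 0 0 0.015",
)

```text
t: 12.72
tool_pos: [0.5724, 0.1043, 0.1656]
tool_rot: [0.963, 0.27, 0.0, -0.0]
ft_force: [0.2, 4.7, 1.5]
grip_width: 0.028
grip_force: 5.4
```

```bash
python3 v.py|grep -v tab
```

```text
scene dial_grip 0.84 [0.575  0.1028 0.1672] face 0.0009 -0.0005 0.0534 ang -31.0
scene dial_nose 0.62 [0.545  0.0795 0.1245] face -0.0395 -0.0315 0.0274 ang -141.4
side dial_grip 0.98 [0.5714 0.1086 0.1671] face -0.0036 0.004 0.0559 ang 132.2
side dial_nose 0.65 [0.5436 0.0762 0.1179] face -0.0432 -0.0351 0.0219 ang -140.9
```

>>> send_rows(
  increments="0 0 0 -8 0.015;0 0 0 -8 0.015;0 0 0 -8 0.015;0 0 0 -8 0.015;0 0 0 -8 0.015",
)

```text
t: 13.75
tool_pos: [0.5717, 0.104, 0.1654]
tool_rot: [0.811, 0.584, -0.001, -0.001]
ft_force: [-2.7, 3.9, 3.0]
grip_width: 0.0302
grip_force: 5.1
```

```bash
python3 v.py|grep -v tab
```

```text
scene dial_nose 0.79 [0.5681 0.0539 0.1354] face -0.0085 -0.0493 0.0221 ang -99.8
side dial_grip 0.7 [0.5756 0.108  0.1687] face 0.0008 0.0046 0.0552 ang 79.9
```

>>> send_rows(
  increments="0 0 0 -8 0.015;0 0 0 -8 0.015;0 0 0 -8 0.015;0 0 0 -8 0.015;0 0 0 -8 0.015",
)

```text
t: 14.78
tool_pos: [0.5717, 0.104, 0.1654]
tool_rot: [0.563, 0.827, -0.0, -0.001]
ft_force: [-3.4, 3.8, 2.6]
grip_width: 0.028
grip_force: 5.2
```

>>> send_rows(
  increments="0 0 0 -8 0.015;0 0 0 -8 0.015;0 0 0 -8 0.015;0 0 0 0 0.015",
)

```text
t: 15.28
tool_pos: [0.5719, 0.1037, 0.1654]
tool_rot: [0.381, 0.925, -0.0, -0.0]
ft_force: [-3.8, 1.1, 3.3]
grip_width: 0.0264
grip_force: 4.8
```

```bash
python3 v.py
```

```text
scene dial_grip 0.58 [0.5766 0.0995 0.1601] face -0.0005 -0.0032 0.046 ang -99.2
scene dial_nose 0.83 [0.6179 0.0556 0.1588] face 0.044 -0.0333 0.0188 ang -37.1
scene tab 0.56 [0.6294 0.0706 0.1522] face 0.0465 -0.0156 0.0097 ang -18.6
side dial_grip 0.73 [0.5735 0.1069 0.1633] face -0.0033 0.003 0.0514 ang 138.4
side dial_grip 0.38 [0.6178 0.0569 0.1524] face 0.0404 -0.0321 0.0135 ang -38.4
side dial_nose 0.56 [0.6168 0.056  0.1549] face 0.0411 -0.0332 0.016 ang -39.0
side tab 0.97 [0.6298 0.0675 0.1494] face 0.0462 -0.0185 0.0066 ang -21.8
```

The nose is at about -38°, and the dial has crept in slightly. I'll grip firmly a bit lower, which also squares it up, and pull it out again.

>>> send_rows(
  increments="0 0 0 0 0.035;0 0 0 0 0.035;0 0 0.007 0 0.035;0 0 0 0 0.01;0 0 0 0 0.01",
  newtons=25,
)

```text
t: 16.3
tool_pos: [0.5734, 0.104, 0.1586]
tool_rot: [0.379, 0.925, 0.001, 0.001]
ft_force: [5.6, 0.9, -4.6]
grip_width: 0.0247
grip_force: 22.1
```

```bash
python3 v.py|grep -v tab; python3 -c "
from h import *
s=arm.observe();print(s['grip_width'],s['grip_force'],s['tool_pos'],s['ft_force'],s['wrist_torque'])"
```

```text
scene dial_grip 0.95 [0.5754 0.1023 0.1642] face -0.0002 -0.0009 0.0506 ang -100.7
side dial_grip 0.59 [0.5757 0.1074 0.1653] face -0.0006 0.0041 0.0521 ang 99.0
side dial_nose 0.94 [0.6191 0.0607 0.1563] face 0.0425 -0.0281 0.0168 ang -33.4
0.024942289818612087 22.152904803215137 [0.5733865  0.10393922 0.15853805] [ 5.37251305  0.97508184 -3.82784352] [ 0.37761724 -1.26244547  0.01993744]
```

>>> send_rows(
  increments="0.0016 -0.0009 -0.003 0 0.01;0 0 0 -6 0.01;0 0 0 -5 0.01;0 0 0 0 0.01",
)

```text
t: 17.2
tool_pos: [0.5718, 0.1046, 0.1624]
tool_rot: [0.289, 0.957, 0.001, 0.001]
ft_force: [4.6, 2.8, 4.3]
grip_width: 0.022
grip_force: 24.7
```

```bash
python3 v.py|grep -v tab; python3 -c "
from h import *
s=arm.observe();print(s['grip_width'],s['grip_force'],s['tool_pos'],s['ft_force'],s['wrist_torque'],s['tool_rot'])"
```

```text
scene dial_grip 0.9 [0.5749 0.1043 0.1646] face -0.0009 0.0009 0.0514 ang 135.1
scene dial_grip 0.64 [0.6268 0.0741 0.1638] face 0.0493 -0.013 0.0215 ang -14.8
scene dial_nose 0.77 [0.6247 0.0716 0.1659] face 0.0492 -0.016 0.024 ang -18.0
scene dial_nose 0.53 [0.5744 0.1008 0.1632] face -0.0011 -0.0026 0.05 ang -113.2
side dial_grip 0.77 [0.5738 0.1075 0.1655] face -0.0021 0.0036 0.0532 ang 120.6
side dial_grip 0.52 [0.6017 0.0971 0.1196] face 0.0006 0.0017 -0.0014 ang 69.9
0.02222956582953438 24.711903741845163 [0.57173787 0.10470758 0.16230043] [5.11678063 4.19157595 5.31936149] [ 0.76626533 -1.32769205  0.10957859] [2.90071095e-01 9.57003736e-01 7.35554099e-04 1.43814616e-03]
```

>>> send_rows(
  increments="-0.0014 0.0004 0.0026 0 0.01;-0.0014 0.0004 0.0026 0 0.01;-0.0005 0.0002 0.0009 0 0.01;0 0 0 0 0.01",
)

```text
t: 18.1
tool_pos: [0.5751, 0.1037, 0.1562]
tool_rot: [0.29, 0.957, 0.001, 0.001]
ft_force: [5.4, 2.2, 5.7]
grip_width: 0.0219
grip_force: 24.7
```

>>> send_rows(
  increments="-0.001 0.0003 0.0017 0 0.01;0 0 0 0 0.01",
)

```text
t: 18.35
tool_pos: [0.5755, 0.1038, 0.155]
tool_rot: [0.29, 0.957, 0.001, 0.001]
ft_force: [-1.0, 5.5, 12.5]
grip_width: 0.0217
grip_force: 25.3
```

>>> send_rows(
  increments="-0.001 0.0003 0.0017 0 0.01;0 0 0 0 0.01",
)

```text
t: 18.6
tool_pos: [0.5759, 0.1039, 0.1539]
tool_rot: [0.29, 0.957, 0.001, 0.001]
ft_force: [-5.3, 7.1, 19.7]
grip_width: 0.0216
grip_force: 25.9
```

Blocked at 7 mm, with the force rising. I'll back off, turn +4°, and push again.

>>> send_rows(
  increments="0.0024 -0.0007 -0.0043 0 0.01;0 0 0 -4 0.01;-0.0014 0.0004 0.0026 0 0.01;-0.001 0.0003 0.0017 0 0.01;0 0 0 0 0.01",
)

```text
t: 19.23
tool_pos: [0.5758, 0.1039, 0.1539]
tool_rot: [0.256, 0.967, 0.001, 0.0]
ft_force: [-6.8, 7.1, 19.7]
grip_width: 0.021
grip_force: 25.5
```

>>> send_rows(
  increments="0.0024 -0.0007 -0.0043 0 0.01;0 0 0 -4 0.01;-0.0014 0.0004 0.0026 0 0.01;-0.001 0.0003 0.0017 0 0.01;0 0 0 0 0.01",
)

```text
t: 19.85
tool_pos: [0.5759, 0.1038, 0.1538]
tool_rot: [0.223, 0.975, 0.001, 0.0]
ft_force: [-5.8, 4.9, 20.1]
grip_width: 0.021
grip_force: 25.3
```

```bash
python3 v.py; python3 v.py
```

```text
scene dial_grip 0.64 [0.5769 0.1007 0.1557] face -0.0028 -0.002 0.0423 ang -144.4
scene dial_nose 0.61 [0.6346 0.0782 0.1604] face 0.053 -0.0068 0.0154 ang -7.4
scene dial_nose 0.52 [0.58   0.1023 0.156 ] face -0.0005 0.0004 0.0413 ang 135.9
scene tab 0.95 [0.6286 0.0705 0.1535] face 0.0465 -0.0159 0.0112 ang -18.9
scene tab 0.73 [0.6002 0.2835 0.061 ] face -0.0765 0.1797 -0.0244 ang 113.1
side dial_grip 0.9 [0.5779 0.1049 0.1583] face -0.0017 0.0023 0.0446 ang 126.1
side tab 0.8 [0.6343 0.0667 0.1509] face 0.0509 -0.0179 0.0057 ang -19.4
scene dial_grip 0.88 [0.58   0.101  0.1557] face -0.0003 -0.0008 0.0408 ang -109.2
scene dial_nose 0.81 [0.6352 0.0819 0.1601] face 0.0525 -0.0031 0.0154 ang -3.4
scene dial_nose 0.54 [0.7788 0.4184 0.0374] face 0.026 0.3604 -0.1108 ang 85.9
scene tab 0.81 [0.6324 0.0699 0.1522] face 0.0492 -0.0154 0.0082 ang -17.4
scene tab 0.48 [0.7312 0.2665 0.0709] face 0.0413 0.2013 -0.081 ang 78.4
side dial_grip 0.84 [0.5805 0.1078 0.1623] face 0.0017 0.0058 0.0473 ang 73.5
side dial_nose 0.85 [0.6354 0.0752 0.1575] face 0.053 -0.0095 0.0121 ang -10.1
side tab 0.71 [0.6003 0.0946 0.0013] face -0.0591 -0.0011 -0.1035 ang -179.0
side tab 0.61 [0.6334 0.0656 0.1492] face 0.0496 -0.0192 0.0045 ang -21.2
```

The nose is now at about -9° against the tab at about -19.5°, so the positive side is used up. I'll go back to the negative side.

>>> send_rows(
  increments="0.0024 -0.0007 -0.0043 0 0.01;0 0 0 7 0.01;0 0 0 6.5 0.01;-0.0014 0.0004 0.0026 0 0.01;-0.001 0.0003 0.0017 0 0.01",
)

```text
t: 21.28
tool_pos: [0.5767, 0.1037, 0.1531]
tool_rot: [0.336, 0.942, 0.001, 0.001]
ft_force: [0.8, 8.9, 9.5]
grip_width: 0.0223
grip_force: 26.2
```

>>> send_rows(
  increments="0 0 0 0 0.01",
)

```text
t: 21.4
tool_pos: [0.5769, 0.1036, 0.153]
tool_rot: [0.336, 0.942, 0.001, 0.001]
ft_force: [3.3, 7.8, 6.1]
grip_width: 0.0218
grip_force: 26.1
```

The force stayed low and the tool went deeper, so this looks like the slot. Pushing on.

>>> send_rows(
  increments="-0.0014 0.0006 0.0026 0 0.01;0 0 0 0 0.01",
)

```text
t: 21.65
tool_pos: [0.5784, 0.1032, 0.1506]
tool_rot: [0.336, 0.942, 0.001, 0.001]
ft_force: [2.3, 7.7, 8.9]
grip_width: 0.0223
grip_force: 26.1
```

>>> send_rows(
  increments="-0.0009 0.0004 0.0017 0 0.01;0 0 0 0 0.01",
)

```text
t: 21.9
tool_pos: [0.5783, 0.1032, 0.15]
tool_rot: [0.336, 0.942, 0.001, 0.001]
ft_force: [-6.7, 8.5, 23.6]
grip_width: 0.0221
grip_force: 26.2
```

```bash
python3 v.py|grep -v tab; python3 v.py|grep -v tab
```

```text
scene dial_grip 0.68 [0.5781 0.0988 0.1539] face -0.0022 -0.0035 0.0398 ang -122.5
scene dial_nose 0.84 [0.6353 0.0694 0.1546] face 0.0529 -0.0151 0.0088 ang -15.9
side dial_grip 0.71 [0.5822 0.1043 0.1561] face 0.0009 0.003 0.0406 ang 72.9
side dial_nose 0.82 [0.6319 0.0654 0.147 ] face 0.0473 -0.0199 0.0033 ang -22.8
scene dial_nose 0.58 [0.6328 0.0678 0.1528] face 0.0503 -0.0173 0.0082 ang -19.0
side dial_grip 0.57 [0.5812 0.1022 0.1554] face 0.0003 0.0007 0.0402 ang 69.0
side dial_grip 0.5 [0.6052 0.2807 0.0566] face -0.0739 0.1785 -0.031 ang 112.5
side dial_nose 0.72 [0.6326 0.0669 0.148 ] face 0.048 -0.0182 0.004 ang -20.8
side dial_nose 0.39 [0.5975 0.1001 0.119 ] face -0.0039 0.0034 0.0005 ang 139.0
```

The dial looks at or near home, with the nose 0 to 2° from the tab. To make sure, I'll release, rise, and press on the bar's top with shut fingers.

>>> send_rows(
  increments="0 0 0 0 0.045;0 0 0 0 0.045;0 0 -0.025 0 0.045;0 0 -0.025 0 0.03;0 0 0 0 0",
)

```text
t: 23.32
tool_pos: [0.5786, 0.1017, 0.1986]
tool_rot: [0.335, 0.942, 0.0, 0.001]
ft_force: [-0.2, 0.6, -0.7]
grip_width: 0.0303
grip_force: 0.0
```

>>> send_rows(
  increments="0.0023 -0.0025 0 0 0;0 0 0 0 0;0 0 0 0 0",
)

```text
t: 23.7
tool_pos: [0.5747, 0.1013, 0.197]
tool_rot: [0.335, 0.942, -0.0, -0.0]
ft_force: [-0.3, -0.5, 0.0]
grip_width: 0.0021
grip_force: 0.0
```

```bash
python3 w.py w3.png; python3 v.py
```

```text
[0.5748 0.1013 0.1972] [ 0.335  0.942 -0.    -0.   ] [  4.  26.  96.  -0.  58. -47.]
face_centre 0.88 [0.6017 0.0964 0.118 ] [268. 220.] face xyz 0.0 0.0011 -0.0029 ang 89.5
dial_grip 0.93 [0.5824 0.1038 0.1542] [263. 214.] face xyz 0.0003 0.0026 0.0388 ang 84.2
scene dial_grip 0.88 [0.5803 0.0989 0.1514] face -0.0017 -0.0027 0.0366 ang -121.3
scene dial_nose 0.72 [0.6346 0.0715 0.155 ] face 0.052 -0.0133 0.0098 ang -14.3
scene tab 0.59 [0.627  0.0674 0.1506] face 0.0445 -0.0194 0.009 ang -23.5
side dial_grip 0.58 [0.5841 0.1015 0.1557] face 0.003 0.0009 0.0389 ang 16.0
side dial_nose 0.91 [0.6309 0.0677 0.1471] face 0.0459 -0.018 0.0042 ang -21.4
side dial_nose 0.35 [0.6028 0.0974 0.0023] face -0.0572 0.0023 -0.1035 ang 177.7
side tab 0.61 [0.6322 0.0706 0.1481] face 0.0468 -0.0148 0.0048 ang -17.6
```

View pics/w3.png

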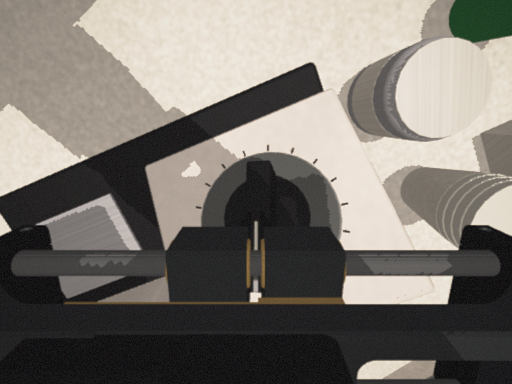

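The picture shows the dial seated flat, with the bar pointing along the tool's heading and the other objects undisturbed. Now the confirming press.

>>> send_rows(
  increments="0.0024 0.0013 0.01 0 0;0 0 0.01 0 0;0 0 0.003 0 0;0 0 0.002 0 0;0 0 0 0 0",
)

```text
t: 24.98
tool_pos: [0.574, 0.104, 0.1736]
tool_rot: [0.335, 0.942, 0.0, 0.0]
ft_force: [-4.1, 0.1, 11.0]
grip_width: 0.0003
grip_force: 5.6
```

>>> send_rows(
  increments="0 0 0.002 0 0;0 0 0 0 0",
)

```text
t: 25.22
tool_pos: [0.5742, 0.104, 0.173]
tool_rot: [0.334, 0.942, 0.0, 0.001]
ft_force: [-8.6, 0.1, 22.1]
grip_width: 0.0004
grip_force: 11.9
```

>>> send_rows(
  increments="-0.0008 0 0.0015 0 0;0 0 0 0 0",
)

```text
t: 25.48
tool_pos: [0.5746, 0.1038, 0.1727]
tool_rot: [0.334, 0.942, 0.001, 0.001]
ft_force: [-12.5, 0.8, 35.0]
grip_width: 0.0006
grip_force: 18.4
```

>>> send_rows(
  increments="0 0 -0.03 0 0;0 0 -0.05 0 0;0 0 -0.03 0 0;0 0 0 0 0;0 0 0 0 0",
)

```text
t: 26.1
tool_pos: [0.5741, 0.1033, 0.2781]
tool_rot: [0.335, 0.942, -0.0, -0.001]
ft_force: [0.4, -0.0, -1.2]
grip_width: 0.0
grip_force: 0.0
```

```bash
python3 v.py; python3 v.py; python3 w.py w4.png
```

```text
scene dial_grip 0.81 [0.5778 0.0973 0.1509] face -0.0036 -0.005 0.0372 ang -125.7
scene dial_grip 0.4 [0.7308 0.2656 0.07  ] face 0.0407 0.2003 -0.0818 ang 78.5
scene dial_nose 0.82 [0.6334 0.0694 0.155 ] face 0.0515 -0.0156 0.0101 ang -16.9
scene tab 0.74 [0.6324 0.0715 0.1513] face 0.0483 -0.0139 0.0076 ang -16.0
scene tab 0.71 [0.7764 0.4172 0.0366] face 0.0239 0.3586 -0.1106 ang 86.2
side dial_grip 0.73 [0.5806 0.1049 0.1555] face -0.0009 0.0031 0.0409 ang 105.5
side dial_nose 0.7 [0.6299 0.0685 0.148 ] face 0.0454 -0.0175 0.0055 ang -21.1
side dial_nose 0.42 [0.6048 0.2849 0.0558] face -0.0756 0.1824 -0.0309 ang 112.5
side tab 0.7 [0.6304 0.0646 0.1498] face 0.0477 -0.0211 0.0063 ang -23.9
scene dial_grip 0.69 [0.5819 0.0982 0.1536] face 0.0009 -0.0029 0.0377 ang -72.1
scene dial_nose 0.83 [0.633  0.0669 0.154 ] face 0.0513 -0.0181 0.009 ang -19.4
scene tab 0.71 [0.6307 0.0686 0.1499] face 0.047 -0.0172 0.0068 ang -20.1
side dial_grip 0.55 [0.5815 0.1062 0.1586] face 0.0011 0.0046 0.0434 ang 76.4
side dial_nose 0.95 [0.6289 0.0689 0.1485] face 0.0447 -0.0174 0.0065 ang -21.3
side tab 0.85 [0.6303 0.0682 0.151 ] face 0.0473 -0.0177 0.0079 ang -20.5
[0.5745 0.1034 0.2792] [ 0.335  0.942 -0.     0.   ] [  4.  21.  90.  -0.  68. -47.]
face_centre 0.75 [0.6019 0.0961 0.1156] [264. 197.] face xyz -0.0009 0.0008 -0.0051 ang 138.6
dial_grip 0.61 [0.5831 0.103  0.1526] [259. 190.] face xyz 0.0002 0.002 0.0369 ang 83.2
```

View pics/w4.png

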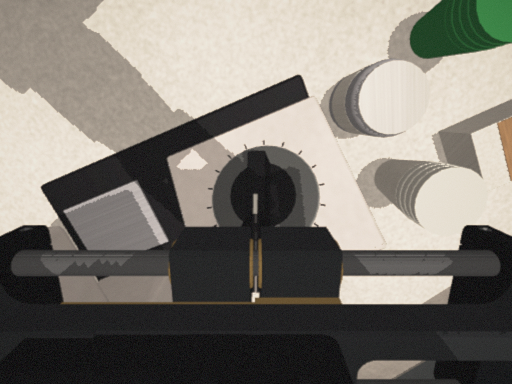

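The dial is seated. The contact height matches home, 35 N did not move it, and the nose lines up with the tab. The cups and canister are upright and the arm is clear.

```bash
python3 -c "
from plant import ticket
print(ticket.close_job())"
```

```text
the job is handed in; nothing more can be done
None
```

The job is handed in: the dial was pulled out, turned to the tab, dropped into the hidden slot and pressed home, and the arm was clear with the cups and canister upright; the hand-in returned no verdict.

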